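Lock a bottle nest against its end stop with a quarter-turn T-slot stud

ROBOT

A 7-joint arm with a two-finger parallel gripper is mounted at the origin on the work surface. World frame = base frame: x ahead of the robot, y to its left, z up, the work surface at z = 0. Lengths are in m, angles in rad, forces in N, time in s.
With the tool pointing down it reaches from about 0.4 to 0.9 m from the base axis. Payload 5.5 kg.
Tool frame: the origin (TCP) lies at the very end of the fingers, on their centre line; the grasp point (between the pads) lies 19 mm behind it (bot.grasp_offset is the z of the grasp point in the tool frame, in m); z points along the fingers, y is the line along which they close (so a half turn about z gives the same grasp; the last joint's range is limited). The gripper opens to 85 mm and grips with 20 to 120 N. Pads are 22 mm wide; open, the fingers measure 114 mm over their backs; the gripper's body (76 mm by 85 mm) begins 54 mm behind the grasp point. The pads swing forward as they close: fully open they stand 13 mm farther back than shut.
Start: joints at [1.432, 0.501, -0.427, 1.55, 0.221, 1.138, -0.21], TCP at [0.254, -0.598, 0.231] pointing down, gripper open.
Joint ranges: [-2.88, 2.88], [-0.31, 2.03], [-1.54, 1.56], [0.2, 2.42], [-1.41, 4.55], [0.19, 2.02], [-2.57, 2.57]. Speed limits (rad/s): [2.57, 2.57, 3.14, 3.14, 3.14, 3.14, 3.14].

INTERFACE

Orientations are given as [roll, pitch, yaw] about the fixed x, y, z axes, in that order (R = Rz(yaw) Ry(pitch) Rx(roll)).
In Python, from plant import bot gives the robot as it stands.
- The arm moves only by the tool apply_moves, never from a script. Its argument "deltas" is a list of rows, each an object with "slide": the shift along the world's x, y, z in units of 0.2 m (1.0 is 0.2 m), a list of three; "angular": the turn, a rotation vector about the world's x, y, z in units of 45 degrees (1.0 is 45 degrees), a list of three; "gripper": the closure, from 0 (fully open) to 1 (shut). A call has 1 to 12 rows; each row is the pose to reach, as a shift and turn from the pose commanded when the call began; what a row does not reach only later rows make up. A row lasts 1/8 s, in which the tool goes at most 62.5 mm and 10.7 degrees, less where a joint would pass 70% of its speed; a pose out of reach is approached as far as the arm can. A call with a number of a shift or a turn outside -1 to 1 is refused whole. A call with a gripper value outside its range is refused whole. The fingers move at their own pace and stop on an object; "grip_force" is the grip in N (left out, the last holds). Time passes only in rows, so rows that repeat a pose let the fingers close. It gives the time, the measured TCP pose, the force, the opening and the grip force at its end, in the units of the state.
- bot.get_state(): the state, without advancing time (a new reading comes with each control period).
- bot.read_camera(name): name is "side" or "top"; returns the picture (420x560x3 uint8, red, green, blue); there is no depth.
- bot.get_calibration(name): a dict with "vfov" (degrees; the focal length in pixels is half the picture's height over the tangent of half this angle, whatever the lens; pixels are square), "cx", "cy" (the principal point, pixels), "R" (3x3) and "t" (3): a world point X has camera coordinates R X + t. Camera axes: x right, y down, z forward; pixel columns grow to the right and rows downward; lengths in m; the calibration is good to about 2 mm. A picture is of the moment at which its call begins. get_calibration takes no time and is no camera call.
- bot.close_job(): hands the job in; it is judged then, once.
The state is a dict: "t": time; "joints": joint angles; "qd": joint speeds; "effort": joint torques, N m; "ee_pos": TCP position; "tool_rot": TCP orientation; "ft_force": force on the tool from outside, world axes, zero at the start; "torque": the same for the moment, N m; "width": finger opening in m; "grasp_force": force on a finger pad.
Only numpy, scipy, OpenCV 4.12 (cv2) and the standard library are available. Lean on these libraries where they do the work, as an engineer would, in place of code of your own. Each camera call takes 0.05 s, during which the arm holds its last target. There are 200 camera calls.

TASK

Take the yellow quarter-turn stud from its grey rack, drop its T-head into the slot of the aluminium rail behind the blue bottle nest, and slide it along until it presses the nest home against the buffer of the dark steel end stop, firmly but not hard (about 10 N). Then, with the stud still up against the nest, press it down against its spring, turn it a quarter turn so that its head locks across under the slot, and let go. Do not force anything, and leave the black spare stud and everything else on the bench where they are.

Things in the scene. Friction and masses are not known exactly. Their poses are not given: they have to be found in the camera images.
- stud_mid (a point): Centre of the yellow wing grip of the loose stud (70 mm tall, about 0.15 kg, upright, z up): 40 mm long along its x, 14 mm thick along its y (grip across this), 32 mm high. A half turn about z makes no difference. It starts standing in one of the rack's pockets, its collar on the rack's top.
- stud_foot (a point): Centre of the underside of the stud's T-head, 54 mm below the wing's centre on the stud's axis. The head is 26 mm long along x (as the wing), 11 mm wide along y, 6 mm thick; a 9.6 mm shaft joins it to the wing. Turned across the slot and let go (even while pressed), it is pulled up by the spring against the underside of the slot's lips: that is the lock.
- stud_collar (a point): Centre of the underside of the stud's round steel collar, 30 mm across, 8 mm thick, which slides on the shaft on a spring. At rest it is 45 mm below the wing's centre, 3 mm above the head's top. Pushing the stud down with the collar resting on something compresses the spring: 4 N to start, 0.8 N more per mm, 14 mm at most.
- rail: Aluminium T-slot rail fixed on the bench: 360 mm long along its x, 48 mm wide, 28 mm high; origin at the centre of its underside, z up. The slot runs the full length along x at y = 0: 14 mm wide through lips 7 mm thick, below them a cavity 31 mm wide and 16 mm high, floor at z = 5 mm. Stud on rail (lips, floor and collar added; the locked spring alone makes 14 N) must stay under 40 N.
- slot (a point): Centre of the slot's mouth, on the rail's top, above the rail's origin. The T-head goes in lengthwise only and cannot turn while between the lips. With the collar on the rail's top and its spring compressed by more than 4 mm (about 7.5 N) the head is below the lips and turns freely either way; at 14 mm it meets the floor, so 6 to 9 mm is right.
- stop: Dark steel end stop fixed over the rail near its +x end, 30 x 70 mm, 28 mm above the rail's top. Origin in the middle of the lower edge of the face that looks to the nest, level with the rail's top; x as the rail's x. From this face a rubber-tipped buffer screw, 11 mm thick, sticks out towards the nest by 4 to 26 mm, set differently each time and not measured: find it by feel.
- nest: Blue bottle nest, a loose saddle (about 0.3 kg) sliding along the rail with a few newtons of friction: deck 110 mm long along its x, 66 mm wide, 12 mm high on the rail's top, skirts on both sides. Two small white bottles stand on it at x = +34 mm, up to 72 mm above the rail's top. Origin at the centre of the deck's underside; x as the rail's x.
- nest_face (a point): Middle of the nest's rear (-x) face, 55 mm from its origin and 6 mm above the rail's top: what the stud's collar pushes, never with more than 20 N. The opposite (+x) face must meet the stop's buffer, 24 to 76 mm away at the start; it is home once it has been pressed on the buffer with more than 4 N (sliding friction comes on top).
- rack: Grey plastic rack for two studs, fixed, 150 x 56 x 30 mm high; origin at the centre of its underside; two pockets 45 mm either side of it along its x, 28 x 14 mm, 16 mm deep, long side along its x. The yellow stud is in either one, the spare in the other.
- spare_mid (a point): Centre of the wing grip of the spare stud, the same as the yellow one but black. Leave it in the rack.
- bottle_a: Loose perfume bottle, 34 mm across, 72 mm tall, white with a chrome ball cap; origin under it. Leave alone.
- bottle_b: Another such bottle. Leave alone.
- dispenser: White square solvent dispenser, 70 x 70 x 121 mm; origin under it. Leave alone.
- pliers: Pliers with yellow handles lying on the bench, 220 mm long. Leave alone.
- tape: Yellow ring of tape, 90 mm across, 20 mm high. Leave alone.
- spatula: Small spatula, 170 mm long. Leave alone.
Things that resemble listed ones, but are neither listed nor needed, are in the scene too. What is shaped like the part that bears stud_mid but orange is not meant.

How it is judged:
On the way, in this order (a step that is already met when the one before it is completed fails the run):
1. the stud's head is down in the slot, lengthwise, behind the nest (z of stud_mid in the frame of rail below 0.0765 m and y of stud_mid in the frame of rail between -0.004 and 0.004 m and x of stud_mid in the frame of rail above -0.18 m and x of stud_mid in the frame of nest below -0.068 m and angle between the x axis of stud_mid and the x axis of rail, either way round below 0.2 rad), for 0.1 s.
2. the stud presses the nest home on the stop's buffer with more than 4 N (contact force between nest and stop above 4 N and x of buffer in the frame of nest below 0.0575 m and x of stud_mid in the frame of nest above -0.0735 m and z of stud_mid in the frame of rail below 0.0765 m and angle between the x axis of stud_mid and the x axis of rail, either way round below 0.3 rad), for 0.1 s.
At the end, for the whole second after the job is handed in: The nest is within 2.5 mm of the end stop's buffer and the stud's collar within 3.5 mm of the nest; the stud stands upright in the slot, its head across it (within 17 degrees) and sprung up under the lips (wing centre 66 to 71.5 mm above the rail's underside), released and at rest (x of buffer in the frame of nest below 0.0575 m and x of stud_mid in the frame of nest between -0.0735 and -0.066 m and y of stud_mid in the frame of rail between -0.004 and 0.004 m and z of stud_mid in the frame of rail between 0.066 and 0.0715 m and angle between the x axis of stud_mid and the y axis of rail, either way round below 0.3 rad and angle between stud_mid's own z axis and vertical below 0.1 rad and linear speed of each of stud, nest below 0.01 m/s); the robot touches nothing.
It fails at once if the nest is pushed with more than 20 N (contact force between any of stud, the fingers and nest above 20 N).
It fails at once if the stud bears on the rail with more than 40 N, all contacts added (contact force between stud and rail above 40 N).
It fails at once if the spare stud is moved from its place (distance of spare_mid from where it was at the start of the episode above 0.02 m).
It fails at once if the nest is lifted or tipped (angle between nest's own z axis and vertical above 0.15 rad).
It fails at once if something else on the bench is disturbed (distance of any of bottle_a, bottle_b, dispenser, pliers, tape, spatula from where it was at the start of the episode above 0.03 m).
It also fails if it takes over 58 s, if anything falls off the work surface, if the arm or the gripper's body presses on something with over 40 N, if the wrist force passes 120 N, or if a joint passes its speed limit or range.

## Working session

There is one attempt and no reset: what is moved stays moved. The work goes in short steps, Python scripts to look and compute and a tool call to move; the robot and the scene stay as the last step left them, time stands still between calls to the robot, and variables do not carry over. Pictures are saved under pics/ and viewed, at most 10 in all, crops included, and the job is handed in when it is done.

Besides the shell and the picture viewer there is one more tool, called after "Emit:" by a JSON object that holds its "method" and its "body", one argument or row to a line. apply_moves: Moves the arm, as the interface text tells. Its arguments: {"type":"object","properties":{"deltas":{"type":"array"},"grip_force":{"type":"number"}},"required":["deltas"]}

```bash
ls; mkdir -p pics
cat > h.py <<'E'
import numpy as np, cv2
from plant import bot
def cal(n):
    c=bot.get_calibration(n); f=210/np.tan(np.radians(c['vfov'])/2)
    return c,f,np.array(c['R']),np.array(c['t'])
def proj(n,X):
    c,f,R,t=cal(n); p=R@np.array(X)+t; return np.array([c['cx']+f*p[0]/p[2],c['cy']+f*p[1]/p[2]])
def ray(n,u,v):
    c,f,R,t=cal(n); d=R.T@np.array([(u-c['cx'])/f,(v-c['cy'])/f,1.]); return -R.T@t,d/np.linalg.norm(d)
def plane(n,u,v,z):
    o,d=ray(n,u,v); return o+d*(z-o[2])/d[2]
def tri(a,b):
    (o1,d1),(o2,d2)=ray('top',*a),ray('side',*b)
    s=np.linalg.lstsq(np.c_[d1,-d2],o2-o1,rcond=None)[0]
    p,q=o1+d1*s[0],o2+d2*s[1]; return (p+q)/2,np.linalg.norm(p-q)
def shot(n,name):
    im=bot.read_camera(n); cv2.imwrite(f'pics/{name}.png',im[:,:,::-1]); return im
E
python3 - <<'E'
from h import *
shot('top','top0');shot('side','side0')
print(bot.get_state())
for n in('top','side'):
    print(bot.get_calibration(n))
E
```

```text
pics
{'t': 0.1, 'joints': array([ 1.43222317,  0.50174028, -0.42681229,  1.55133222,  0.22078302,
        1.13828477, -0.21031691]), 'qd': array([-5.87947219e-04, -1.47954149e-03, -7.38248132e-05, -2.65596760e-03,
       -1.63031726e-03,  1.01546145e-04,  1.70253436e-04]), 'effort': array([-1.09349907e-02, -5.70805943e+01, -5.83859324e+00, -2.81751162e+01,
        1.04452387e-02,  5.49297591e-03,  5.65225844e-05]), 'ee_pos': array([ 0.25391613, -0.59768857,  0.23037764]), 'tool_rot': array([-3.13987832e+00, -7.95088418e-05,  4.01798937e-01]), 'ft_force': array([ 0.65456262,  0.56089071, -0.16387824]), 'torque': array([0.05564676, 0.02961313, 0.05853648]), 'grasp_force': 0.0, 'width': 0.08521561648721819}
{'vfov': 49.89841832939524, 'cx': 276.5856309336453, 'cy': 207.8694765036926, 'R': array([[-0.02085935, -0.99961802, -0.0181301 ],
       [-0.99415943,  0.02265919, -0.10551584],
       [ 0.10588635,  0.01582322, -0.99425234]]), 't': array([0.00766158, 0.54409097, 0.94748204])}
{'vfov': 50.79981211580635, 'cx': 279.78848845332897, 'cy': 210.00912474754466, 'R': array([[-0.99632933, -0.08361554,  0.0183386 ],
       [-0.07433264,  0.73881889, -0.66979199],
       [ 0.04245611, -0.66869657, -0.74232229]]), 't': array([0.52028774, 0.12771226, 1.11005609])}
```

View pics/top0.png

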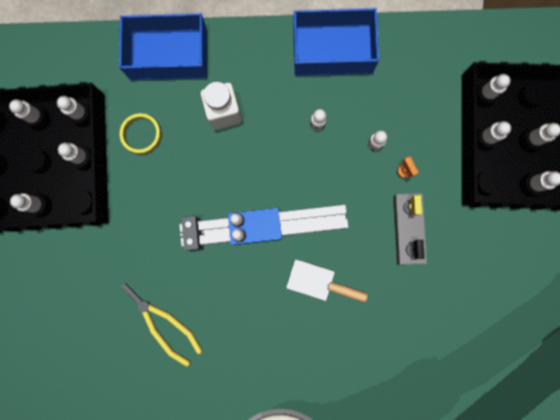

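View pics/side0.png

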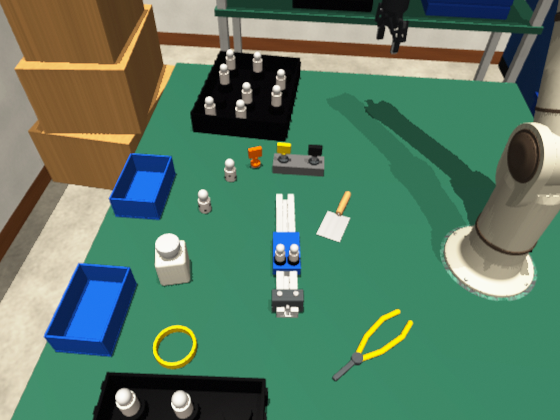

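The top view shows the yellow stud at (417,205), the spare at (418,248), the orange decoy at (409,168), the rail from (345,217) to (185,235), the stop at (190,233) and the nest at (255,227). In the side view the yellow stud is at (284,148), the spare at (315,150) and the orange decoy at (255,155).
Candidates for the stud, as top-view pixels: yellow in the grey rack (417,205), orange loose (409,168), black (418,248), yellow tape (140,133), yellow pliers (175,340). I choose the one at (417,205): it is yellow and stands in the rack. I'll check it in a crop and measure.

Run:
```python
from h import *
T=cv2.imread('pics/top0.png');S=cv2.imread('pics/side0.png')
a=cv2.resize(T[150:275,160:440],None,fx=2.8,fy=2.8,interpolation=3)
b=cv2.resize(S[135:180,240:340],None,fx=4,fy=4,interpolation=3); c=cv2.resize(S[185:325,250:320],None,fx=1.6,fy=1.6)
o=np.zeros((a.shape[0]+230,a.shape[1],3),np.uint8);o[:a.shape[0]]=a;o[a.shape[0]:a.shape[0]+180,:400]=b;o[a.shape[0]:a.shape[0]+224,420:532]=c
cv2.imwrite('pics/crop.png',o)
def cc(im,lo,hi,roi,name):
    h=cv2.cvtColor(im,cv2.COLOR_BGR2HSV);m=cv2.inRange(h,lo,hi);x0,y0,x1,y1=roi
    k=np.zeros_like(m);k[y0:y1,x0:x1]=m[y0:y1,x0:x1]
    p=cv2.findNonZero(k);r=cv2.minAreaRect(p);print(name,len(p),p.mean((0,1)).round(2),r,cv2.boundingRect(p));return p.mean((0,1))
y=(22,120,80),(35,255,255)
ty=cc(T,*y,(390,185,440,275),'Ty');sy=cc(S,*y,(270,135,300,165),'Sy')
p,e=tri(ty,sy);print('stud',p,e)
bl=(105,120,60),(125,255,255)
cc(T,*bl,(200,190,310,260),'nestT');cc(S,*bl,(260,220,310,285),'nestS')
g=(0,0,50),(180,60,140)
cc(T,*g,(385,185,440,275),'rackT')
cc(T,(0,0,150),(180,50,255),(180,190,360,250),'railT')
```

```text
Ty 185 [415.65 204.87] ((415.199951171875, 204.59999084472656), (19.020734786987305, 10.73751163482666), 85.60128784179688) (410, 195, 12, 20)
Sy 161 [283.4  147.78] ((283.5, 148.0), (12.0, 13.0), 90.0) (277, 142, 14, 13)
stud [ 0.53801514 -0.28904149  0.07862596] 0.0009932477560431546
nestT 1293 [258.25 225.91] ((254.07373046875, 226.02012634277344), (31.622724533081055, 51.46499252319336), 83.48019409179688) (228, 208, 54, 37)
nestS 664 [285.59 249.61] ((286.4999694824219, 253.0), (26.999996185302734, 41.99999237060547), 0.0) (273, 232, 28, 43)
rackT 826 [409.84 232.33] ((409.94000244140625, 228.42001342773438), (72.05555725097656, 29.56552505493164), 86.8201675415039) (394, 193, 33, 72)
railT 2567 [275.02 223.57] ((262.96295166015625, 223.85475158691406), (26.336353302001953, 168.73294067382812), 83.53018188476562) (180, 204, 169, 43)
```

View pics/crop.png

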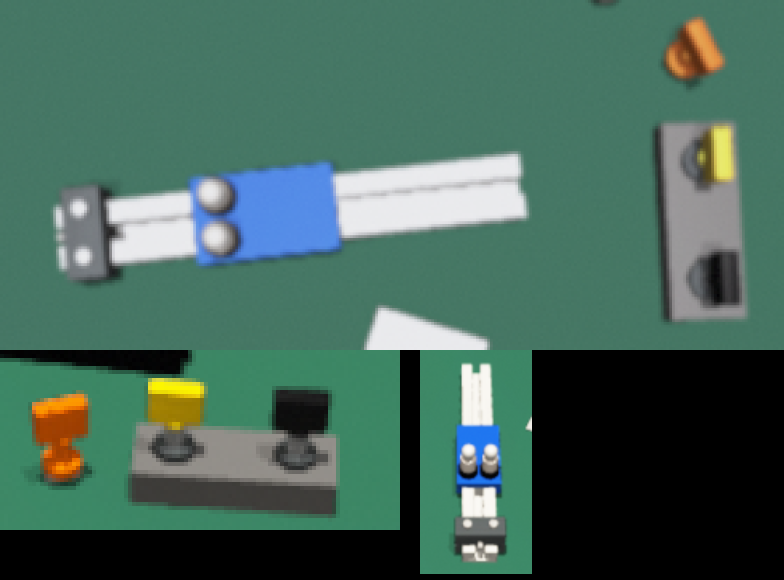

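The crop confirms the choice: the yellow wing stands upright in the rack, while the orange lookalike stands loose beside it. The buffer tip shows at crop (115,231), the slot line runs from (520,184) to (340,198), and the wing lies along the rack's length.

Run:
```python
from h import *
T=cv2.imread('pics/top0.png')
for n in('top','side'):
    c,f,R,t=cal(n);print(n,'cam',-R.T@t)
h=cv2.cvtColor(T,cv2.COLOR_BGR2HSV)
wm=cv2.inRange(h,(0,0,120),(180,70,255))
up=[];lo=[]
for u in list(range(286,342)):
    r=np.flatnonzero(wm[195:245,u])+195
    up.append((u,r.min()-.5));lo.append((u,r.max()+.5))
for nm,L in(('up',up),('lo',lo)):
    vx,vy,x,y=cv2.fitLine(np.array(L,np.float32),cv2.DIST_HUBER,0,.01,.01).ravel()
    P=[plane('top',u,y+(u-x)*vy/vx,.028) for u in(286,341)]
    print(nm,P,np.degrees(np.arctan2(P[0][0]-P[1][0],P[0][1]-P[1][1])))
r=np.flatnonzero(wm[208:230].sum(0));r=r[(r>300)&(r<380)];print('rail -x end col',r.max(),plane('top',r.max()+.5,217,.028))
bm=cv2.inRange(h,(105,120,60),(125,255,255))
print('nest -x edge',[plane('top',np.flatnonzero(bm[v,240:300]).max()+240.5,v,.04) for v in(215,225,235)])
print('nest rows',[plane('top',u,np.flatnonzero(bm[195:260,u])[i]+195+d,.04) for u in(255,270) for i,d in((0,-.5),(-1,.5))])
for nm,z,pts in(('rack',.03,[(657,127),(733,122),(745,317),(664,320)]),('wingtop',.091,[(710,127),(731,125),(734,180),(712,182)]),('slot',.028,[(520,184),(337,198)]),('buf',.036,[(122,232)]),('stop top',.056,[(60,188),(102,184),(108,275),(66,279)])):
    for a,b in pts: print(nm,plane('top',160+(a+.5)/2.8-.5,150+(b+.5)/2.8-.5,z))
```

```text
top cam [ 0.44074757 -0.01966222  0.99958535]
side cam [0.48074246 0.69143861 0.90001868]
up [array([ 0.53907129, -0.0244629 ,  0.028     ]), array([ 0.55012777, -0.14359942,  0.028     ])] -5.30215482734501
lo [array([ 0.48481069, -0.02321117,  0.028     ]), array([ 0.49532929, -0.14163204,  0.028     ])] -5.0759082661011075
rail -x end col 348 [ 0.52091648 -0.15867533  0.028     ]
nest -x edge [array([ 0.5275954 , -0.00602292,  0.04      ]), array([ 0.50612755, -0.00983045,  0.04      ]), array([ 0.48476344, -0.01361958,  0.04      ])]
nest rows [array([0.54048748, 0.04185362, 0.04      ]), array([0.47219692, 0.04293356, 0.04      ]), array([0.5419073 , 0.00971886, 0.04      ]), array([0.47363127, 0.01103839, 0.04      ])]
rack [ 0.56604759 -0.25870496  0.03      ]
rack [ 0.56856887 -0.31710694  0.03      ]
rack [ 0.41950865 -0.31801412  0.03      ]
rack [ 0.41850966 -0.25686486  0.03      ]
wingtop [ 0.55727762 -0.28170556  0.091     ]
wingtop [ 0.55837987 -0.29684091  0.091     ]
wingtop [ 0.51854251 -0.29681621  0.091     ]
wingtop [ 0.51745609 -0.28103704  0.091     ]
slot [ 0.5245396  -0.15212993  0.028     ]
slot [ 0.51687622 -0.01107801  0.028     ]
buf [0.49385151 0.15377565 0.036     ]
stop top [0.52686483 0.19682546 0.056     ]
stop top [0.52917315 0.16512679 0.056     ]
stop top [0.46089078 0.16077074 0.056     ]
stop top [0.45858186 0.19222474 0.056     ]
```

Checks: the wing measures 40 x 15 mm, the rack 148 x 59 mm and the nest 68 mm wide. The stud is at (0.538, -0.289), 45 mm from the rack centre. The rail's centre line is x ≈ 0.5175 - 0.091(y + 0.084), with yaw ≈ 95.2°. Everything fits the text, so I'll approach.

Emit:
{"method": "apply_moves", "body": {
  "deltas": [
    {"slide": [0.15,0.15,0],"angular": [0,0,-0.1],"gripper": 0},
    {"slide": [0.35,0.35,0],"angular": [0,0,-0.25],"gripper": 0},
    {"slide": [0.55,0.55,0],"angular": [0,0,-0.4],"gripper": 0},
    {"slide": [0.75,0.75,0],"angular": [0,0,-0.51],"gripper": 0},
    {"slide": [0.9,0.9,0],"angular": [0,0,-0.51],"gripper": 0},
    {"slide": [1,1,0],"angular": [0,0,-0.51],"gripper": 0},
    {"slide": [1,1,0],"angular": [0,0,-0.51],"gripper": 0},
    {"slide": [1,1,0],"angular": [0,0,-0.51],"gripper": 0}
  ]
}}

```text
t: 1.1
ee_pos: [0.4532, -0.399, 0.2309]
tool_rot: [3.141, 0.001, 0.0]
ft_force: [-1.6, -1.5, -0.0]
width: 0.0854
grasp_force: 0.0
```

Emit:
{"method": "apply_moves", "body": {
  "deltas": [
    {"slide": [0.15,0.2,-0.1],"angular": [0,0,0],"gripper": 0},
    {"slide": [0.3,0.4,-0.3],"angular": [0,0,0],"gripper": 0},
    {"slide": [0.42,0.55,-0.5],"angular": [0,0,0],"gripper": 0},
    {"slide": [0.424,0.55,-0.5],"angular": [0,0,0],"gripper": 0},
    {"slide": [0.424,0.55,-0.5],"angular": [0,0,0],"gripper": 0},
    {"slide": [0.424,0.55,-0.5],"angular": [0,0,0],"gripper": 0}
  ]
}}

```text
t: 1.85
ee_pos: [0.5385, -0.2912, 0.1325]
tool_rot: [3.139, -0.001, -0.002]
ft_force: [0.3, 0.2, -0.1]
width: 0.0856
grasp_force: 0.0
```

Run:
```python
from h import *
S=shot('side','s1');T=shot('top','t1')
o=np.vstack([cv2.resize(T[150:270,340:480,::-1],(560,480),interpolation=3)]);p=cv2.resize(S[70:190,220:360,::-1],(560,480),interpolation=3)
cv2.imwrite('pics/c1.png',cv2.resize(np.hstack([o,p]),(800,342)))
print(bot.get_state()['joints'])
```

```text
[ 0.77630949  0.54655479 -0.43569615  1.7344153   0.28068773  0.92053334
 -1.34707512]
```

View pics/c1.png

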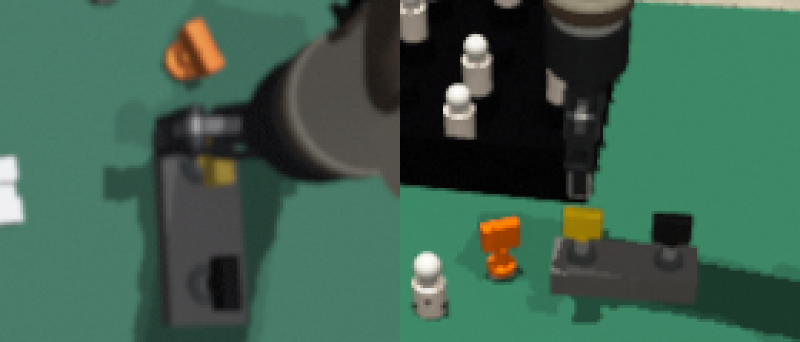

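The gripper is over the yellow wing: in the side half the fingers are at (580,185) and the wing at (582,222). Descending to grasp.

Emit:
{"method": "apply_moves", "body": {
  "deltas": [
    {"slide": [0,0.01,-0.1],"angular": [0,0,0],"gripper": 0},
    {"slide": [0,0.01,-0.2],"angular": [0,0,0],"gripper": 0},
    {"slide": [0,0.01,-0.3],"angular": [0,0,0],"gripper": 0},
    {"slide": [0,0.01,-0.365],"angular": [0,0,0],"gripper": 0},
    {"slide": [0,0.01,-0.365],"angular": [0,0,0],"gripper": 0},
    {"slide": [0,0.01,-0.365],"angular": [0,0,0],"gripper": 0.4},
    {"slide": [0,0.01,-0.365],"angular": [0,0,0],"gripper": 1},
    {"slide": [0,0.01,-0.365],"angular": [0,0,0],"gripper": 1},
    {"slide": [0,0.01,-0.365],"angular": [0,0,0],"gripper": 1},
    {"slide": [0,0.01,-0.365],"angular": [0,0,0],"gripper": 1},
    {"slide": [0,0.01,-0.365],"angular": [0,0,0],"gripper": 1}
  ],
  "grip_force": 50
}}

```text
t: 3.32
ee_pos: [0.5391, -0.2875, 0.0586]
tool_rot: [3.14, -0.001, 0.001]
ft_force: [-0.3, -4.3, 0.7]
width: 0.0134
grasp_force: 51.1
```

Gripped (13.4 mm). Lifting straight up, then carrying and turning.

Emit:
{"method": "apply_moves", "body": {
  "deltas": [
    {"slide": [0,0,0.1],"angular": [0,0,0],"gripper": 1},
    {"slide": [0,0,0.25],"angular": [0,0,0],"gripper": 1},
    {"slide": [0,0.03,0.4],"angular": [0,0,0],"gripper": 1},
    {"slide": [0,0.1,0.45],"angular": [0,0,0.15],"gripper": 1},
    {"slide": [0,0.25,0.45],"angular": [0,0,0.35],"gripper": 1},
    {"slide": [0,0.4,0.45],"angular": [0,0,0.55],"gripper": 1},
    {"slide": [-0.05,0.55,0.45],"angular": [0,0,0.75],"gripper": 1},
    {"slide": [-0.1,0.7,0.45],"angular": [0,0,0.95],"gripper": 1},
    {"slide": [-0.1,0.8,0.45],"angular": [0,0,1],"gripper": 1},
    {"slide": [-0.1,0.8,0.45],"angular": [0,0,1],"gripper": 1}
  ]
}}

```text
t: 4.58
ee_pos: [0.5195, -0.1242, 0.1486]
tool_rot: [-3.141, -0.001, 0.788]
ft_force: [0.5, -0.4, -2.3]
width: 0.0134
grasp_force: 50.8
```

Emit:
{"method": "apply_moves", "body": {
  "deltas": [
    {"slide": [0,0.1,0],"angular": [0,0,0.2],"gripper": 1},
    {"slide": [0,0.15,0],"angular": [0,0,0.4],"gripper": 1},
    {"slide": [0,0.18,0],"angular": [0,0,0.6],"gripper": 1},
    {"slide": [0,0.18,0],"angular": [0,0,0.8],"gripper": 1},
    {"slide": [0,0.18,0],"angular": [0,0,1],"gripper": 1},
    {"slide": [0,0.18,0],"angular": [0,0,1],"gripper": 1},
    {"slide": [0,0.18,0],"angular": [0,0,1],"gripper": 1}
  ]
}}

```text
t: 5.45
ee_pos: [0.5192, -0.0911, 0.1482]
tool_rot: [-3.142, 0.0, 1.567]
ft_force: [0.2, 0.7, -2.4]
width: 0.0133
grasp_force: 50.8
```

Emit:
{"method": "apply_moves", "body": {
  "deltas": [
    {"slide": [-0.005,0,-0.1],"angular": [0,0,0.06],"gripper": 1},
    {"slide": [-0.005,0,-0.2],"angular": [0,0,0.118],"gripper": 1},
    {"slide": [-0.005,0,-0.3],"angular": [0,0,0.118],"gripper": 1},
    {"slide": [-0.005,0,-0.36],"angular": [0,0,0.118],"gripper": 1},
    {"slide": [-0.005,0,-0.36],"angular": [0,0,0.118],"gripper": 1},
    {"slide": [-0.005,0,-0.36],"angular": [0,0,0.118],"gripper": 1}
  ]
}}

```text
t: 6.2
ee_pos: [0.5186, -0.0901, 0.0767]
tool_rot: [3.141, 0.0, 1.665]
ft_force: [0.4, 1.0, -1.8]
width: 0.0134
grasp_force: 50.7
```

Run:
```python
from h import *
S=shot('side','s2');T=shot('top','t2')
a=cv2.resize(S[170:320,250:325,::-1],(400,800)[:2] if 0 else (300,600),interpolation=3)
b=cv2.resize(T[180:260,265:365,::-1],(480,384),interpolation=3)
o=np.zeros((600,790,3),np.uint8);o[:,:300]=a;o[:384,305:785]=b;cv2.imwrite('pics/c2.png',o)
print(bot.get_state()['ee_pos'],bot.get_state()['tool_rot'])
# slot profiles in the original top view and the side view: dark dip rows/cols
T0=cv2.cvtColor(cv2.imread('pics/top0.png'),6);S0=cv2.cvtColor(cv2.imread('pics/side0.png'),6)
for u in(290,305,320,335):print('T',u,T0[200:245,u])
for v in(205,212,220,228):print('S',v,S0[v,268:306],plane('side',270,v,.028)[1])
```

```text
[ 0.5187203  -0.09023993  0.07700719] [3.14022753e+00 4.54136322e-04 1.66468058e+00]
T 290 [102 102 102 102 101 102 101 102 100 104 144 201 229 234 234 234 234 233
 225 209 217 229 234 234 235 234 234 234 234 234 234 234 228 196 140 102
  99 101 103 103 101 102 102 103 103]
T 305 [102 102 102 102 102 102 102 102 124 176 220 232 234 234 234 233 228 202
 190 215 231 234 234 234 234 234 234 233 234 234 230 210 160 112 100 102
 102 102 102 102 102 102 101 102 103]
T 320 [102 103 102 102 102 102 117 160 212 231 234 234 234 234 229 214 198 216
 230 234 234 234 234 234 234 234 234 234 234 224 182 129 104 102 102 102
 103 103 102 102 102 102 102 102 103]
T 335 [103 101 103 102 105 144 202 230 234 234 234 234 231 219 193 192 220 231
 234 234 234 234 234 234 234 234 234 228 189 135 104 101 102 102 101 102
 102 104 102 102 102 102 102 102 102]
S 205 [110 110 110 110 110 110 110  91 234 247 247 247 247 247 242 245 247 248
 239 206 240 247 247 248 248 247 184 108 109 109 108 108 109 108 108 109
 109 109] -0.10949393215250969
S 212 [110 110 110 111 110 110 110  90 204 243 247 247 247 247 233 243 247 247
 243 232 243 247 247 247 247 247 194 118 110 110 109 109 110 110 109 108
 109 108] -0.08443411667246215
S 220 [109 110 110 110 110 110 111  99 205 243 247 247 246 246 240 245 247 247
 247 238 244 247 247 246 246 246 208 131 110 110 110 111 110 110 110 110
 110 110] -0.05665281524822752
S 228 [110 109 110 110 110 110 104  97 205 242 247 246 245 246 239 245 247 246
 246 237 232 243 247 246 245 245 246 183 109 109 109 110 110 109 109 110
 109 110] -0.029745807790036438
```

View pics/c2.png

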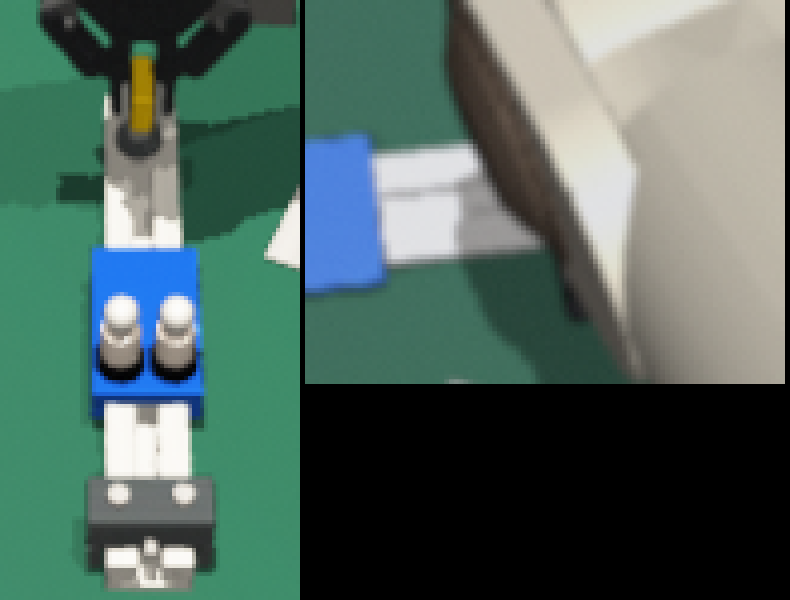

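The side half shows the held stud, its collar at (140,140) of the crop just above the slot. The slot's two edges show as dips near columns 282 and 287 of the full side picture. The top view is blocked by the arm. I'll work out the slot centre from these edges.

Run:
```python
from h import *
k=lambda p:(p[0]+.091*(p[1]+.090))
for v,l,r,el,er in((205,282.1,287.05,275.6,294.4),(212,282.05,286.95,275.9,294.5),(220,282.05,287.05,275.9,294.7),(228,282.05,287.6,275.9,295.4)):
    print('side slot L,R -> x at y=-.09',[round(k(plane('side',u,v,.028)),4) for u in(l,r,el,er)])
for u,v,a,b in((290,219.1,210.2,233.7),(305,217.7,208.8,231.7),(320,216,207.2,230),(335,214.5,205.2,228.4)):
    print('top far edge, rail edges',[round(k(plane('top',u,w,.028)),4) for w in(v,a,b)])
S=cv2.imread('pics/s2.png');h=cv2.cvtColor(S,40);m=cv2.inRange(h,(18,120,60),(35,255,255));m[:180]=0;m[210:]=0;m[:,:270]=0;m[:,300:]=0
p=cv2.findNonZero(m).reshape(-1,2);print(cv2.boundingRect(p))
for v in range(185,204,2):
    q=p[p[:,1]==v][:,0]
    if len(q):print(v,q.min(),q.max(),S[v,q.min()-2:q.max()+3].tolist() if v==193 else '')
c,f,R,t=cal('side');print('expected wing px (x .5187):',proj('side',(.5187,-.09,.093)),proj('side',(.5187,-.09,.109)),proj('side',(.5187,-.09,.077)))
```

```text
side slot L,R -> x at y=-.09 [np.float64(0.5239), np.float64(0.5105), np.float64(0.5414), np.float64(0.4907)]
side slot L,R -> x at y=-.09 [np.float64(0.5243), np.float64(0.5113), np.float64(0.5406), np.float64(0.4912)]
side slot L,R -> x at y=-.09 [np.float64(0.5246), np.float64(0.5115), np.float64(0.5407), np.float64(0.4915)]
side slot L,R -> x at y=-.09 [np.float64(0.5249), np.float64(0.5106), np.float64(0.5407), np.float64(0.4905)]
top far edge, rail edges [np.float64(0.5244), np.float64(0.5437), np.float64(0.493)]
top far edge, rail edges [np.float64(0.5238), np.float64(0.543), np.float64(0.4937)]
top far edge, rail edges [np.float64(0.5238), np.float64(0.5428), np.float64(0.4937)]
top far edge, rail edges [np.float64(0.5233), np.float64(0.5435), np.float64(0.4935)]
(282, 184, 7, 19)
185 283 287 
187 283 287 
189 283 288 
191 283 288 
193 283 288 [[100, 106, 107], [52, 63, 67], [8, 107, 134], [3, 129, 162], [5, 130, 162], [4, 130, 161], [5, 126, 158], [27, 73, 90], [86, 91, 92], [85, 89, 90]]
195 283 288 
197 283 288 
199 282 287 
201 282 287 
expected wing px (x .5187): [284.79791459 194.40574352] [284.96821673 189.97428753] [284.63117637 198.74446231]
```

Slot centre is x ≈ 0.5177 at y = -0.09. The held wing's projection agrees with the robot's pose within about 1 mm. I'll shift 1 mm and lower gently.

Emit:
{"method": "apply_moves", "body": {
  "deltas": [
    {"slide": [-0.005,0,-0.02],"angular": [0,0,0],"gripper": 1},
    {"slide": [-0.005,0,-0.04],"angular": [0,0,0],"gripper": 1},
    {"slide": [-0.005,0,-0.055],"angular": [0,0,0],"gripper": 1},
    {"slide": [-0.005,0,-0.065],"angular": [0,0,0],"gripper": 1},
    {"slide": [-0.005,0,-0.065],"angular": [0,0,0],"gripper": 1}
  ]
}}

```text
t: 6.92
ee_pos: [0.5169, -0.0902, 0.0631]
tool_rot: [-3.141, -0.0, 1.665]
ft_force: [-0.0, -0.5, -1.7]
width: 0.0131
grasp_force: 50.7
```

Emit:
{"method": "apply_moves", "body": {
  "deltas": [
    {"slide": [0,0,-0.01],"angular": [0,0,0],"gripper": 1},
    {"slide": [0,0,-0.02],"angular": [0,0,0],"gripper": 1},
    {"slide": [0,0,-0.026],"angular": [0,0,0],"gripper": 1},
    {"slide": [0,0,-0.026],"angular": [0,0,0],"gripper": 1},
    {"slide": [0,0,-0.026],"angular": [0,0,0],"gripper": 1}
  ]
}}

```text
t: 7.55
ee_pos: [0.5171, -0.0902, 0.0582]
tool_rot: [3.141, -0.0, 1.665]
ft_force: [0.5, -0.6, -2.1]
width: 0.0133
grasp_force: 50.7
```

In the slot with no force. Sliding towards the nest.

Emit:
{"method": "apply_moves", "body": {
  "deltas": [
    {"slide": [-0.006,0.06,0],"angular": [0,0,0],"gripper": 1},
    {"slide": [-0.011,0.12,0],"angular": [0,0,0],"gripper": 1},
    {"slide": [-0.016,0.18,0],"angular": [0,0,0],"gripper": 1},
    {"slide": [-0.022,0.24,0],"angular": [0,0,0],"gripper": 1},
    {"slide": [-0.025,0.275,0],"angular": [0,0,0],"gripper": 1},
    {"slide": [-0.025,0.275,0],"angular": [0,0,0],"gripper": 1}
  ]
}}

```text
t: 8.3
ee_pos: [0.512, -0.0344, 0.0582]
tool_rot: [3.142, -0.0, 1.666]
ft_force: [-0.4, -0.3, -1.6]
width: 0.0132
grasp_force: 50.7
```

Emit:
{"method": "apply_moves", "body": {
  "deltas": [
    {"slide": [-0.001,0.015,0],"angular": [0,0,0],"gripper": 1},
    {"slide": [-0.003,0.03,0],"angular": [0,0,0],"gripper": 1},
    {"slide": [-0.004,0.045,0],"angular": [0,0,0],"gripper": 1},
    {"slide": [-0.005,0.06,0],"angular": [0,0,0],"gripper": 1},
    {"slide": [-0.007,0.075,0],"angular": [0,0,0],"gripper": 1},
    {"slide": [-0.008,0.09,0],"angular": [0,0,0],"gripper": 1},
    {"slide": [-0.01,0.105,0],"angular": [0,0,0],"gripper": 1},
    {"slide": [-0.011,0.12,0],"angular": [0,0,0],"gripper": 1}
  ]
}}

```text
t: 9.3
ee_pos: [0.5098, -0.0111, 0.0581]
tool_rot: [-3.142, 0.0, 1.665]
ft_force: [0.5, -1.6, -1.3]
width: 0.0132
grasp_force: 50.7
```

Emit:
{"method": "apply_moves", "body": {
  "deltas": [
    {"slide": [-0.001,0.015,0],"angular": [0,0,0],"gripper": 1},
    {"slide": [-0.003,0.03,0],"angular": [0,0,0],"gripper": 1},
    {"slide": [-0.004,0.045,0],"angular": [0,0,0],"gripper": 1},
    {"slide": [-0.005,0.06,0],"angular": [0,0,0],"gripper": 1},
    {"slide": [-0.007,0.075,0],"angular": [0,0,0],"gripper": 1},
    {"slide": [-0.008,0.085,0],"angular": [0,0,0],"gripper": 1},
    {"slide": [-0.008,0.09,0],"angular": [0,0,0],"gripper": 1}
  ]
}}

```text
t: 10.18
ee_pos: [0.5082, 0.0069, 0.0581]
tool_rot: [-3.142, -0.0, 1.665]
ft_force: [-0.6, -1.5, -1.6]
width: 0.0133
grasp_force: 50.7
```

Run:
```python
from h import *
S=shot('side','s3')
cv2.imwrite('pics/c3.png',cv2.resize(S[190:320,250:325,::-1],(346,600),interpolation=3))
s=bot.get_state();print(s['ee_pos'],s['ft_force'])
```

```text
[0.50817576 0.00700382 0.05811142] [-0.20691135 -0.96724886 -0.73834627]
```

View pics/c3.png

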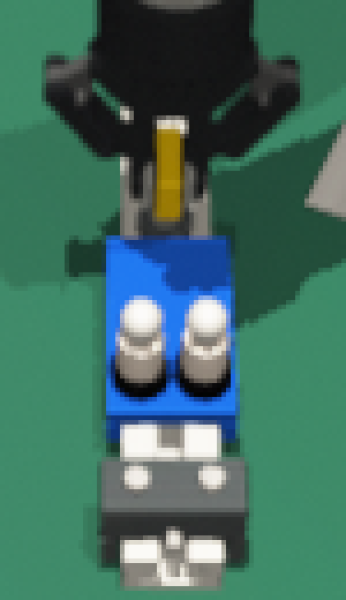

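The nest is moving ahead of the stud with the bottles upright, and the gap to the stop is closing. From here I'll advance in small steps and feel for contact.

Emit:
{"method": "apply_moves", "body": {
  "deltas": [
    {"slide": [0,0.004,0],"angular": [0,0,0],"gripper": 1},
    {"slide": [-0.001,0.008,0],"angular": [0,0,0],"gripper": 1},
    {"slide": [-0.001,0.012,0],"angular": [0,0,0],"gripper": 1},
    {"slide": [-0.001,0.016,0],"angular": [0,0,0],"gripper": 1},
    {"slide": [-0.002,0.02,0],"angular": [0,0,0],"gripper": 1}
  ]
}}

```text
t: 10.85
ee_pos: [0.5079, 0.0109, 0.0581]
tool_rot: [3.141, -0.0, 1.665]
ft_force: [0.2, -0.7, -1.8]
width: 0.0131
grasp_force: 50.7
```

Emit:
{"method": "apply_moves", "body": {
  "deltas": [
    {"slide": [0,0.004,0],"angular": [0,0,0],"gripper": 1},
    {"slide": [-0.001,0.008,0],"angular": [0,0,0],"gripper": 1},
    {"slide": [-0.001,0.012,0],"angular": [0,0,0],"gripper": 1},
    {"slide": [-0.001,0.016,0],"angular": [0,0,0],"gripper": 1}
  ]
}}

```text
t: 11.35
ee_pos: [0.5076, 0.014, 0.0581]
tool_rot: [-3.142, 0.0, 1.665]
ft_force: [0.4, -0.6, -2.1]
width: 0.0129
grasp_force: 50.7
```

Emit:
{"method": "apply_moves", "body": {
  "deltas": [
    {"slide": [0,0.004,0],"angular": [0,0,0],"gripper": 1},
    {"slide": [-0.001,0.008,0],"angular": [0,0,0],"gripper": 1},
    {"slide": [-0.001,0.012,0],"angular": [0,0,0],"gripper": 1},
    {"slide": [-0.001,0.016,0],"angular": [0,0,0],"gripper": 1}
  ]
}}

```text
t: 11.85
ee_pos: [0.5074, 0.0172, 0.0581]
tool_rot: [3.142, -0.0, 1.665]
ft_force: [0.6, -2.0, -1.1]
width: 0.0131
grasp_force: 50.7
```

Emit:
{"method": "apply_moves", "body": {
  "deltas": [
    {"slide": [0,0.004,0],"angular": [0,0,0],"gripper": 1},
    {"slide": [-0.001,0.008,0],"angular": [0,0,0],"gripper": 1},
    {"slide": [-0.001,0.012,0],"angular": [0,0,0],"gripper": 1}
  ]
}}

```text
t: 12.22
ee_pos: [0.5072, 0.0196, 0.0581]
tool_rot: [-3.142, -0.0, 1.665]
ft_force: [0.2, -1.3, -1.5]
width: 0.0131
grasp_force: 50.7
```

Emit:
{"method": "apply_moves", "body": {
  "deltas": [
    {"slide": [0,0.004,0],"angular": [0,0,0],"gripper": 1},
    {"slide": [-0.001,0.008,0],"angular": [0,0,0],"gripper": 1},
    {"slide": [-0.001,0.012,0],"angular": [0,0,0],"gripper": 1}
  ]
}}

```text
t: 12.6
ee_pos: [0.507, 0.022, 0.0581]
tool_rot: [-3.142, -0.0, 1.665]
ft_force: [0.6, -1.2, -1.2]
width: 0.013
grasp_force: 50.7
```

Emit:
{"method": "apply_moves", "body": {
  "deltas": [
    {"slide": [0,0.004,0],"angular": [0,0,0],"gripper": 1},
    {"slide": [-0.001,0.008,0],"angular": [0,0,0],"gripper": 1}
  ]
}}

```text
t: 12.85
ee_pos: [0.5069, 0.0237, 0.0581]
tool_rot: [3.142, -0.0, 1.665]
ft_force: [-1.4, -1.5, -1.9]
width: 0.0135
grasp_force: 50.7
```

Emit:
{"method": "apply_moves", "body": {
  "deltas": [
    {"slide": [0,0.004,0],"angular": [0,0,0],"gripper": 1},
    {"slide": [-0.001,0.008,0],"angular": [0,0,0],"gripper": 1}
  ]
}}

```text
t: 13.1
ee_pos: [0.5067, 0.0253, 0.0581]
tool_rot: [3.141, -0.0, 1.665]
ft_force: [0.1, -1.3, -1.3]
width: 0.0134
grasp_force: 50.7
```

Emit:
{"method": "apply_moves", "body": {
  "deltas": [
    {"slide": [0,0.004,0],"angular": [0,0,0],"gripper": 1},
    {"slide": [-0.001,0.008,0],"angular": [0,0,0],"gripper": 1}
  ]
}}

```text
t: 13.35
ee_pos: [0.5064, 0.0268, 0.0581]
tool_rot: [3.142, -0.0, 1.665]
ft_force: [-0.3, -2.3, -0.7]
width: 0.0134
grasp_force: 50.7
```

Emit:
{"method": "apply_moves", "body": {
  "deltas": [
    {"slide": [0,0.004,0],"angular": [0,0,0],"gripper": 1},
    {"slide": [-0.001,0.007,0],"angular": [0,0,0],"gripper": 1}
  ]
}}

```text
t: 13.6
ee_pos: [0.5063, 0.0283, 0.0581]
tool_rot: [3.141, -0.0, 1.665]
ft_force: [-0.6, -1.2, -1.6]
width: 0.0133
grasp_force: 50.7
```

Emit:
{"method": "apply_moves", "body": {
  "deltas": [
    {"slide": [0,0.004,0],"angular": [0,0,0],"gripper": 1},
    {"slide": [-0.001,0.007,0],"angular": [0,0,0],"gripper": 1}
  ]
}}

```text
t: 13.85
ee_pos: [0.5061, 0.0296, 0.0581]
tool_rot: [3.142, -0.0, 1.665]
ft_force: [-1.1, -2.1, -1.7]
width: 0.0135
grasp_force: 50.7
```

Run:
```python
from h import *
S=shot('side','s4')
cv2.imwrite('pics/c4.png',cv2.resize(S[190:320,250:325,::-1],(346,600),interpolation=3))
s=bot.get_state();print(s['ee_pos'],s['ft_force'])
```

```text
[0.50603041 0.02977078 0.05813123] [ 0.23778345 -1.34595865 -0.90452444]
```

View pics/c4.png

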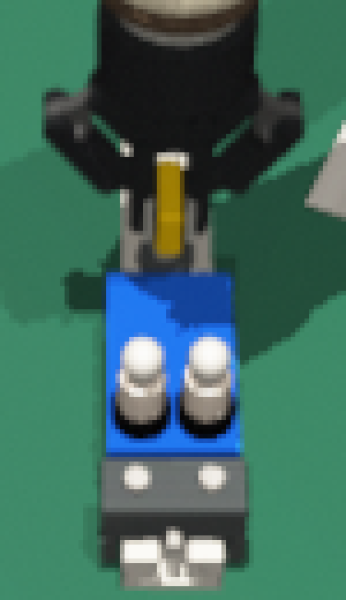

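The nest's front is now hidden behind the stop's top edge, so only a few mm are left. Continuing.

Emit:
{"method": "apply_moves", "body": {
  "deltas": [
    {"slide": [0,0.003,0],"angular": [0,0,0],"gripper": 1},
    {"slide": [-0.001,0.006,0],"angular": [0,0,0],"gripper": 1}
  ]
}}

```text
t: 14.15
ee_pos: [0.5059, 0.0308, 0.0581]
tool_rot: [3.142, -0.0, 1.665]
ft_force: [0.8, -0.7, -1.5]
width: 0.0129
grasp_force: 50.7
```

Emit:
{"method": "apply_moves", "body": {
  "deltas": [
    {"slide": [0,0.003,0],"angular": [0,0,0],"gripper": 1},
    {"slide": [-0.001,0.006,0],"angular": [0,0,0],"gripper": 1}
  ]
}}

```text
t: 14.4
ee_pos: [0.5056, 0.032, 0.0581]
tool_rot: [3.142, -0.0, 1.665]
ft_force: [0.7, -1.7, -1.0]
width: 0.0137
grasp_force: 50.7
```

Emit:
{"method": "apply_moves", "body": {
  "deltas": [
    {"slide": [0,0.003,0],"angular": [0,0,0],"gripper": 1},
    {"slide": [0,0.006,0],"angular": [0,0,0],"gripper": 1}
  ]
}}

```text
t: 14.65
ee_pos: [0.5056, 0.0332, 0.0581]
tool_rot: [-3.142, 0.0, 1.665]
ft_force: [0.4, -1.7, -1.0]
width: 0.0134
grasp_force: 50.7
```

Emit:
{"method": "apply_moves", "body": {
  "deltas": [
    {"slide": [0,0.003,0],"angular": [0,0,0],"gripper": 1},
    {"slide": [-0.001,0.006,0],"angular": [0,0,0],"gripper": 1}
  ]
}}

```text
t: 14.9
ee_pos: [0.5055, 0.0345, 0.0581]
tool_rot: [3.141, -0.0, 1.665]
ft_force: [0.8, -1.5, -1.3]
width: 0.0132
grasp_force: 50.7
```

Emit:
{"method": "apply_moves", "body": {
  "deltas": [
    {"slide": [0,0.003,0],"angular": [0,0,0],"gripper": 1},
    {"slide": [-0.001,0.006,0],"angular": [0,0,0],"gripper": 1}
  ]
}}

```text
t: 15.15
ee_pos: [0.5053, 0.0356, 0.0581]
tool_rot: [3.141, -0.0, 1.665]
ft_force: [-0.4, -0.8, -1.9]
width: 0.013
grasp_force: 50.7
```

Emit:
{"method": "apply_moves", "body": {
  "deltas": [
    {"slide": [0,0.003,0],"angular": [0,0,0],"gripper": 1},
    {"slide": [0,0.006,0],"angular": [0,0,0],"gripper": 1}
  ]
}}

```text
t: 15.4
ee_pos: [0.5052, 0.0359, 0.0581]
tool_rot: [-3.141, 0.001, 1.664]
ft_force: [0.5, -4.4, -0.2]
width: 0.0134
grasp_force: 50.8
```

Contact felt at y ≈ 0.0359.

Emit:
{"method": "apply_moves", "body": {
  "deltas": [
    {"slide": [0,0.002,0],"angular": [0,0,0],"gripper": 1},
    {"slide": [0,0.002,0],"angular": [0,0,0],"gripper": 1}
  ]
}}

```text
t: 15.65
ee_pos: [0.5051, 0.0361, 0.0579]
tool_rot: [-3.141, 0.001, 1.664]
ft_force: [0.7, -5.8, -1.3]
width: 0.0134
grasp_force: 50.7
```

Emit:
{"method": "apply_moves", "body": {
  "deltas": [
    {"slide": [0,0.002,0],"angular": [0,0,0],"gripper": 1},
    {"slide": [0,0.002,0],"angular": [0,0,0],"gripper": 1}
  ]
}}

```text
t: 15.9
ee_pos: [0.5051, 0.0362, 0.0579]
tool_rot: [-3.141, 0.002, 1.664]
ft_force: [-0.2, -6.1, -1.7]
width: 0.013
grasp_force: 50.7
```

Emit:
{"method": "apply_moves", "body": {
  "deltas": [
    {"slide": [0,0.002,0],"angular": [0,0,0],"gripper": 1},
    {"slide": [0,0.004,0],"angular": [0,0,0],"gripper": 1},
    {"slide": [0,0.004,0],"angular": [0,0,0],"gripper": 1}
  ]
}}

```text
t: 16.27
ee_pos: [0.505, 0.0364, 0.0578]
tool_rot: [-3.141, 0.002, 1.663]
ft_force: [-0.2, -6.8, -2.5]
width: 0.013
grasp_force: 50.5
```

Emit:
{"method": "apply_moves", "body": {
  "deltas": [
    {"slide": [0,0.001,0],"angular": [0,0,0],"gripper": 1},
    {"slide": [0,0.002,0],"angular": [0,0,0],"gripper": 1},
    {"slide": [0,0.002,0],"angular": [0,0,0],"gripper": 1}
  ]
}}

```text
t: 16.65
ee_pos: [0.505, 0.0364, 0.0578]
tool_rot: [-3.14, 0.003, 1.663]
ft_force: [1.4, -8.3, -2.2]
width: 0.0134
grasp_force: 50.5
```

Emit:
{"method": "apply_moves", "body": {
  "deltas": [
    {"slide": [0,0.002,0],"angular": [0,0,0],"gripper": 1},
    {"slide": [0,0.004,0],"angular": [0,0,0],"gripper": 1},
    {"slide": [0,0.004,0],"angular": [0,0,0],"gripper": 1},
    {"slide": [0,0.004,0],"angular": [0,0,0],"gripper": 1}
  ]
}}

```text
t: 17.15
ee_pos: [0.5051, 0.0366, 0.0578]
tool_rot: [-3.14, 0.004, 1.663]
ft_force: [-0.1, -8.3, -2.0]
width: 0.0135
grasp_force: 50.7
```

Run:
```python
from h import *
F=[]
for i in range(4): bot.read_camera('side');s=bot.get_state();F.append(s['ft_force'])
print(np.mean(F,0),s['ee_pos'],s['joints'])
```

```text
[ 0.96489283 -8.18463512 -1.54449167] [0.5050309  0.0366023  0.05780511] [ 0.49913341  0.60760589 -0.78175753  2.02156864  0.62404442  0.76675717
 -0.57193189]
```

Emit:
{"method": "apply_moves", "body": {
  "deltas": [
    {"slide": [0,0.002,0],"angular": [0,0,0],"gripper": 1},
    {"slide": [0,0.005,0],"angular": [0,0,0],"gripper": 1},
    {"slide": [0,0.005,0],"angular": [0,0,0],"gripper": 1},
    {"slide": [0,0.005,0],"angular": [0,0,0],"gripper": 1}
  ]
}}

```text
t: 17.85
ee_pos: [0.5051, 0.0367, 0.0578]
tool_rot: [-3.14, 0.005, 1.662]
ft_force: [0.6, -9.8, -0.6]
width: 0.0133
grasp_force: 50.7
```

Run:
```python
from h import *
F=[]
for i in range(3): S=bot.read_camera('side');s=bot.get_state();F.append(s['ft_force'])
print(np.mean(F,0),s['ee_pos'],s['tool_rot'])
T=shot('top','t5')
cv2.imwrite('pics/c5.png',np.hstack([cv2.resize(S[190:320,250:325,::-1],(346,600),interpolation=3),cv2.resize(T[160:280,170:260,::-1],(450,600),interpolation=3)]))
```

```text
[  0.43650774 -10.43754249  -0.9484048 ] [0.50504154 0.03673921 0.05780854] [-3.1398098   0.0047537   1.66215643]
```

View pics/c5.png

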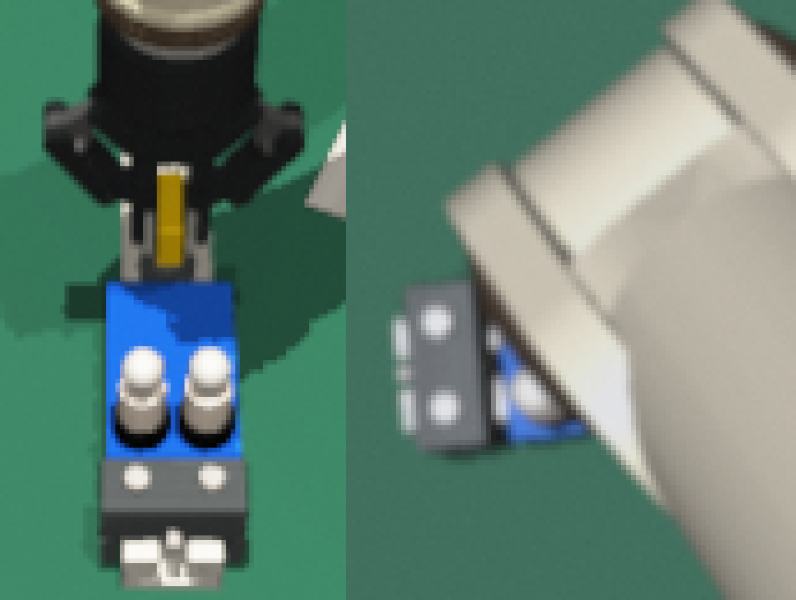

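The nest is up against the buffer, with a small gap to the stop visible in the top half around (490,380). About 10 N is on it. Pressing down now.

Emit:
{"method": "apply_moves", "body": {
  "deltas": [
    {"slide": [0,0,-0.007],"angular": [0,0,0],"gripper": 1},
    {"slide": [0,0,-0.014],"angular": [0,0,0],"gripper": 1},
    {"slide": [0,0,-0.021],"angular": [0,0,0],"gripper": 1},
    {"slide": [0,0,-0.028],"angular": [0,0,0],"gripper": 1},
    {"slide": [0,0,-0.035],"angular": [0,0,0],"gripper": 1},
    {"slide": [0,0,-0.04],"angular": [0,0,0],"gripper": 1},
    {"slide": [0,0,-0.04],"angular": [0,0,0],"gripper": 1}
  ]
}}

```text
t: 18.92
ee_pos: [0.5054, 0.0366, 0.0505]
tool_rot: [-3.14, 0.006, 1.662]
ft_force: [-1.5, -10.9, 8.1]
width: 0.013
grasp_force: 52.0
```

Spring force is up about 9.6 N, so about 6 to 7 mm of compression. Turning a quarter.

Emit:
{"method": "apply_moves", "body": {
  "deltas": [
    {"slide": [0,0,-0.003],"angular": [0,0,0.12],"gripper": 1},
    {"slide": [0,0,-0.003],"angular": [0,0,0.24],"gripper": 1},
    {"slide": [0,0,-0.003],"angular": [0,0,0.36],"gripper": 1},
    {"slide": [0,0,-0.003],"angular": [0,0,0.36],"gripper": 1}
  ]
}}

```text
t: 19.42
ee_pos: [0.5067, 0.0366, 0.0503]
tool_rot: [-3.141, 0.005, 1.946]
ft_force: [0.6, -11.4, 7.8]
width: 0.0134
grasp_force: 52.0
```

Emit:
{"method": "apply_moves", "body": {
  "deltas": [
    {"slide": [0,0,0],"angular": [0,0,0.15],"gripper": 1},
    {"slide": [0,0,0],"angular": [0,0,0.3],"gripper": 1},
    {"slide": [0,0,0],"angular": [0,0,0.45],"gripper": 1},
    {"slide": [0,0,0],"angular": [0,0,0.6],"gripper": 1},
    {"slide": [0,0,0],"angular": [0,0,0.75],"gripper": 1},
    {"slide": [0,0,0],"angular": [0,0,0.82],"gripper": 1},
    {"slide": [0,0,0],"angular": [0,0,0.82],"gripper": 1}
  ]
}}

```text
t: 20.3
ee_pos: [0.5059, 0.0359, 0.05]
tool_rot: [-3.135, 0.003, 2.589]
ft_force: [0.0, -12.7, 8.1]
width: 0.0135
grasp_force: 52.2
```

Emit:
{"method": "apply_moves", "body": {
  "deltas": [
    {"slide": [0,-0.004,0],"angular": [0,0,0.15],"gripper": 1},
    {"slide": [0,-0.004,0],"angular": [0,0,0.3],"gripper": 1},
    {"slide": [0,-0.004,0],"angular": [0,0,0.45],"gripper": 1},
    {"slide": [0,-0.004,0],"angular": [0,0,0.6],"gripper": 1},
    {"slide": [0,-0.004,0],"angular": [0,0,0.75],"gripper": 1},
    {"slide": [0,-0.004,0],"angular": [0,0,0.82],"gripper": 1},
    {"slide": [0,-0.004,0],"angular": [0,0,0.82],"gripper": 1}
  ]
}}

```text
t: 21.18
ee_pos: [0.5059, 0.0347, 0.0499]
tool_rot: [-3.134, -0.001, -3.051]
ft_force: [-0.6, -13.6, 7.7]
width: 0.0134
grasp_force: 52.3
```

Turned 90° (yaw 3.232). Easing the side load and letting the stud rise against the lips.

Emit:
{"method": "apply_moves", "body": {
  "deltas": [
    {"slide": [0,-0.005,0.003],"angular": [0,0,0],"gripper": 1},
    {"slide": [0,-0.01,0.006],"angular": [0,0,0],"gripper": 1},
    {"slide": [0,-0.01,0.01],"angular": [0,0,0],"gripper": 1},
    {"slide": [0,-0.01,0.013],"angular": [0,0,0],"gripper": 1},
    {"slide": [0,-0.01,0.013],"angular": [0,0,0],"gripper": 1}
  ]
}}

```text
t: 21.8
ee_pos: [0.5059, 0.0345, 0.0523]
tool_rot: [-3.137, -0.0, -3.05]
ft_force: [0.6, -9.3, 3.2]
width: 0.0134
grasp_force: 51.4
```

Emit:
{"method": "apply_moves", "body": {
  "deltas": [
    {"slide": [0,-0.004,0.002],"angular": [0,0,0],"gripper": 1},
    {"slide": [0,-0.008,0.004],"angular": [0,0,0],"gripper": 1},
    {"slide": [0,-0.012,0.004],"angular": [0,0,0],"gripper": 1},
    {"slide": [0,-0.012,0.004],"angular": [0,0,0],"gripper": 1}
  ]
}}

```text
t: 22.3
ee_pos: [0.5058, 0.0343, 0.0524]
tool_rot: [-3.141, 0.0, -3.049]
ft_force: [4.7, -3.8, -9.2]
width: 0.0131
grasp_force: 49.8
```

The head has met the lips (the tool is now being held down). Easing 0.4 mm and opening.

Emit:
{"method": "apply_moves", "body": {
  "deltas": [
    {"slide": [0,-0.001,-0.002],"angular": [0,0,0],"gripper": 1},
    {"slide": [0,-0.001,-0.002],"angular": [0,0,0],"gripper": 0.75},
    {"slide": [0,-0.001,-0.002],"angular": [0,0,0],"gripper": 0.6},
    {"slide": [0,-0.001,-0.002],"angular": [0,0,0],"gripper": 0.4},
    {"slide": [0,-0.001,-0.002],"angular": [0,0,0],"gripper": 0.3},
    {"slide": [0,-0.001,-0.002],"angular": [0,0,0],"gripper": 0.3},
    {"slide": [0,-0.001,-0.002],"angular": [0,0,0],"gripper": 0.3}
  ]
}}

```text
t: 23.18
ee_pos: [0.5052, 0.0352, 0.0525]
tool_rot: [3.141, -0.0, -3.048]
ft_force: [-0.4, -0.1, 0.2]
width: 0.0601
grasp_force: 0.0
```

Released with no force. Going straight up, then clearing the view for a check.

Emit:
{"method": "apply_moves", "body": {
  "deltas": [
    {"slide": [0,0,0.1],"angular": [0,0,0],"gripper": 0.3},
    {"slide": [0,0,0.3],"angular": [0,0,0],"gripper": 0.3},
    {"slide": [0,0,0.5],"angular": [0,0,0],"gripper": 0.3},
    {"slide": [0,-0.2,0.7],"angular": [0,0,0],"gripper": 0.3},
    {"slide": [0,-0.5,0.7],"angular": [0,0,0],"gripper": 0.3},
    {"slide": [0,-0.8,0.7],"angular": [0,0,0],"gripper": 0.3},
    {"slide": [0,-1,0.7],"angular": [0,0,0],"gripper": 0.3},
    {"slide": [0,-1,0.7],"angular": [0,0,0],"gripper": 0.3},
    {"slide": [0,-1,0.7],"angular": [0,0,0],"gripper": 0.3}
  ]
}}

```text
t: 24.3
ee_pos: [0.5053, -0.1639, 0.1934]
tool_rot: [3.141, 0.001, -3.047]
ft_force: [-0.1, 0.6, 0.5]
width: 0.0599
grasp_force: 0.0
```

Run:
```python
from h import *
S=shot('side','s6');T=shot('top','t6')
cv2.imwrite('pics/c6.png',np.hstack([cv2.resize(S[190:320,250:325,::-1],(346,600),interpolation=3),cv2.resize(T[160:280,170:260,::-1],(450,600),interpolation=3)]))
def c(im,x0,y0,x1,y1):
    m=cv2.inRange(cv2.cvtColor(im,41),(20,110,70),(35,255,255));k=np.zeros_like(m);k[y0:y1,x0:x1]=m[y0:y1,x0:x1];p=cv2.findNonZero(k);return p.mean((0,1)),cv2.minAreaRect(p)
a,ra=c(T,200,190,320,250);b,rb=c(S,260,205,310,265);print(a,ra,b,rb,tri(a,b),bot.get_state()['t'])
```

```text
[258.11278195 222.72932331] ((258.2676086425781, 222.47940063476562), (19.40421485900879, 7.3628644943237305), 85.60128784179688) [285.39267016 238.51308901] ((285.5, 239.5), (13.0, 15.0), 90.0) (array([0.50846346, 0.03396833, 0.07033456]), np.float64(0.0025321596761545854)) 24.4
```

View pics/c6.png

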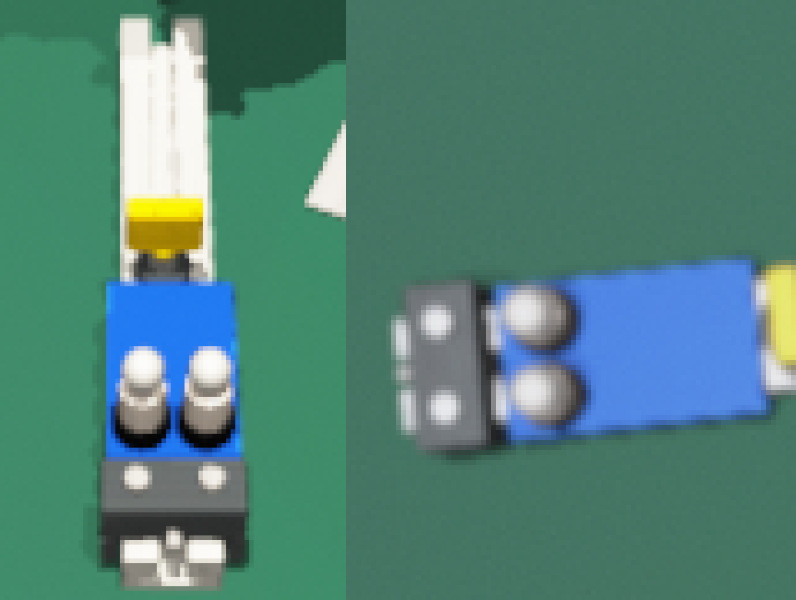

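The stud stands upright with its wing across the slot, the collar at the nest's rear face, and the nest up at the buffer. One last numeric check of the collar-to-nest gap.

Run:
```python
from h import *
T=cv2.imread('pics/t6.png');h=cv2.cvtColor(T,40)
bm=cv2.inRange(h,(105,120,60),(125,255,255));E=[]
for v in(215,219,223,227,231,235):
    u=np.flatnonzero(bm[v,200:300]).max()+200.5;p=plane('top',u,v,.04);E.append(p[1]-.091*(p[0]-.506))
print('nest face y on axis',np.round(E,4))
print('wing front/rear top', [plane('top',170+(u-346+.5)/5-.5,160+(v+.5)/5-.5,.085) for u,v in((766,265),(776,360))])
```

```text
nest face y on axis [0.0496 0.0505 0.0493 0.048  0.0489 0.0498]
wing front/rear top [array([0.52952643, 0.04192393, 0.085     ]), array([0.49072798, 0.0384634 , 0.085     ])]
```

```bash
python3 -c "
from plant import bot
print(bot.close_job())"
```

```text
the job is handed in; nothing more can be done
None
```

The job is handed in, with no verdict shown: the nest was pressed on the buffer with about 10 N, and the yellow stud is locked across the slot with its collar within about 1 mm of the nest and let go; clock 24.4 s at the last check.

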